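# Prop open the lid of the sample chest

## Robot

A 6-joint arm with a two-finger parallel gripper is mounted at the origin on a cart in front of the work surface, level with it; the furniture and walls round the work are solid. World frame = base frame: x ahead of the robot, y to its left, z up, the work surface at z = 0. Lengths are in mm, angles in degrees, forces in N, time in s.
With the tool pointing down it reaches from about 325 to 850 mm from the base axis. Payload 4.4 kg.
Tool frame: the origin (TCP) lies midway between the tips of the shut fingers; the grasp point (between the pads) lies 19 mm behind it; z points along the fingers, y is the line along which they close (so a half turn about z gives the same grasp; the last joint's range is limited). The gripper opens to 94 mm and grips with 3 to 60 N. Pads are 16 mm wide; open, the fingers measure 119 mm over their backs; the gripper's body (75 mm by 177 mm) begins 78 mm behind the grasp point.
Start: joints at [65.231, 11.837, 88.321, -0, 79.842, -8.623], TCP at [159.909, 552.319, 205.447] pointing down, gripper open.
Joint ranges: [-156.59, 156.59], [-49.26, 127.26], [12.9, 141.05], [-63.56, 243.56], [4.71, 150.69], [-161.64, 161.64]. Speed limits (degrees/s): [159.86, 159.86, 180, 180, 180, 180].

## Interface

Orientations are given as [roll, pitch, yaw] about the fixed x, y, z axes, in that order (R = Rz(yaw) Ry(pitch) Rx(roll)).
In Python, from rig import ctrl, eyes, ticket gives the robot as it stands.
- The arm moves only by the tool send_rows, never from a script. Its argument "targets" is text: rows parted by semicolons, each of 6 numbers parted by spaces: the shift along the tool's x, y, z in m, then the turn, a rotation vector about the tool's x, y, z in rad. In form: x y z wx wy wz; .... A call has 1 to 20 rows; each row is the pose to reach, as a shift and turn from the pose commanded when the call began, along the tool's axes at that moment; what a row does not reach only later rows make up. A row lasts 1/12 s, in which the tool goes at most 41.7 mm and 7.16 degrees, less where a joint would pass 70% of its speed; a pose out of reach is approached as far as the arm can. A call with a gripper value outside its range is refused whole. "hand" is the closure, from 0 (fully open) to 1 (shut), set as the call begins (left out, the last holds). The fingers move at their own pace and stop on an object; "grip_force" is the grip in N (left out, the last holds). Time passes only in rows, so rows that repeat a pose let the fingers close. It gives the time, the measured TCP pose, the force, the opening and the grip force at its end, in the units of the state.
- ctrl.read_state(): the state, without advancing time (a new reading comes with each control period).
- eyes.camera(name): name is "scene" or "top" or "wrist"; returns the picture (480x640x3 uint8, blue, green, red); there is no depth.
- eyes.camera_info(name): a dict with "fx", "fy", "cx", "cy" (pixels), "origin" and "rotation" of the camera in the world; the wrist camera has in their place "hand_eye" (4x4, takes a point from camera to tool coordinates, whose origin is the TCP and whose axes are the flange's). Camera axes: x right, y up, looking along -z (the intrinsics and any distortion apply to the point x, -y, -z); pixel columns grow to the right and rows downward; lengths in mm; the calibration is good to about 2 mm. A picture is of the moment at which its call begins: read the wrist's pose just before it. camera_info takes no time and is no camera call.
- ticket.job_done(): hands the job in; it is judged then, once.
The state is a dict: "time": time; "joints": joint angles; "joint_vel": joint speeds; "joint_torque": joint torques, N m; "eef_pos": TCP position; "orientation": TCP orientation; "wrist_force": force on the tool from outside, world axes, zero at the start; "torque": the same for the moment, N m; "gripper_width": finger opening in mm; "grip_force": force on a finger pad.
Only numpy, scipy, OpenCV 4.12 (cv2) and the standard library are available. Lean on these libraries where they do the work, as an engineer would, in place of code of your own. Each camera call takes 0.05 s, during which the arm holds its last target. There are 200 camera calls.

## Task

Open the small white sample chest for loading: lift its hinged lid by the bar handle, nearly as far as it goes, and let go. The lid's worn damper lets it sink slowly, so before it has sunk far swing the steel prop rod at the chest's right side fully up to its stop, then wait until the lid has settled with the hole in its ear over the rod's nose, propped open. Leave the other things on the desk where they are.

Things in the scene. Friction and masses are not known exactly. Their poses are not given: they have to be found in the camera images.
- chest: white open box, 170 deep (x) x 180 wide (y) x 82 mm high, fixed to the desk; origin under its centre, x away from its front, y to its left, z up. The lid is hinged along its back top edge; the prop rod is on its right (-y) side, in a plane 62 mm outside the side wall.
- lid (a joint): angle of the lid, rad: 0 shut, 1.3 its stop (75 degrees). The lid (0.36 kg) is heavily damped (about 3 N m s/rad): lifting it at 0.3 rad/s takes about 6 N at the handle. Let go it sinks slowly: from 1.3 to 0.7 in about 15 s, from 1.2 to 0.7 in about 11 s, and from there to shut in some 8 s more. Propped it rests at about 0.7.
- lid_hinge (a point): middle of the lid's hinge line, 85 mm behind the chest's centre, 85 mm above the desk; the axis runs along the chest's y. Its frame turns with the lid (x back, y left, z up when shut).
- handle (a point): middle of the lid's bar handle: a round bar 10 mm thick and 90 mm long, parallel to the hinge, 40 mm in front of the lid's front edge on two stalks, at the lid's mid-thickness. In the lid's frame 213 mm in front of the hinge line and 9 mm above it.
- hole (a point): centre of the lower face of the round hole, 22 mm in diameter, in the lid's ear: a steel plate 50 x 50 x 5 mm on a flat arm, reaching 84 mm beyond the lid's right edge. In the lid's frame 125 mm in front of the hinge line and 152 mm to the right. Axes are the lid's.
- prop (a joint): angle of the prop rod, rad: 0 lying level along the chest's side, pointing to the back; 1.012 its stop (58 degrees, leaning back), where the hole of the sinking lid comes down over its nose. Its stiff pivot keeps it where it is left; swinging takes under 3 N at the middle.
- rod_pivot (a point): the rod's pivot, 79 mm in front of the chest's centre, 152 mm to its right, 56 mm above the desk; axis along the chest's y.
- rod_grip (a point): point on the rod's axis 65 mm from the pivot, good to pinch from its two sides; the rod is round, 9 mm thick, with 57 mm free between it and the chest's wall. A rest arm lies under the rod 114 mm from the pivot.
- rod_tip (a point): end of the rod's rounded nose, 145 mm from the pivot. The nose is 9 mm thick and 16 mm long above a collar 34 mm in diameter, on which the ear comes to rest.
- flask: conical glass flask, 78 mm wide, 135 mm tall, standing to the left of the chest; a bystander
- beaker: glass beaker, 72 mm wide, 90 mm tall, standing to the left of the chest, farther back; a bystander
- pen: marker pen, 135 mm long, 16 mm thick, lying in front of the chest along the table; a bystander
- bottle: white screw-cap bottle, 58 mm wide, 123 mm tall, standing to the right of the chest near its back corner; a bystander
- mouse_1: computer mouse, 113 x 62 x 44 mm, on the desk in front of the chest and to its right; a bystander

How it is judged (in metres and radians):
On the way:
1. the lid is lifted above the height at which it is propped (value of joint lid above 0.85 rad), for 0.1 s.
At the end, for the whole second after the job is handed in: The rod stands up (over 0.95 rad), its nose is through the hole of the lid's ear (8 to 22 mm past the lower face, within 11 mm of the hole's axis), and the lid rests on it without sinking (0.62 to 0.8 rad, slower than 0.015 rad/s) (value of joint prop above 0.95 rad and value of joint lid between 0.62 and 0.8 rad and velocity of joint lid between -0.015 and 0.015 rad/s and z of rod_tip in the frame of hole between 0.008 and 0.022 m and x of rod_tip in the frame of hole between -0.011 and 0.011 m and y of rod_tip in the frame of hole between -0.011 and 0.011 m); the robot touches nothing.
It fails at once if a bystander is moved by more than 30 mm (distance of any of flask, beaker, pen, bottle, mouse_1 from where it was at the start of the episode above 0.03 m).
It also fails if it takes over 67 s, if anything falls off the work surface, if the arm or the gripper's body presses on something with over 40 N, if the wrist force passes 120 N, or if a joint passes its speed limit or range.

## Working session

There is one attempt and no reset: what is moved stays moved. The work goes in short steps, Python scripts to look and compute and a tool call to move; the robot and the scene stay as the last step left them, time stands still between calls to the robot, and variables do not carry over. Pictures are saved under pics/ and viewed, at most 11 in all, crops included, and the job is handed in when it is done.

Besides the shell and the picture viewer there is one more tool, called as a command line: name --argument value ..., lists and objects as JSON in quotes. send_rows: Moves the arm, as the interface text tells. Its arguments: {"type":"object","properties":{"targets":{"type":"string"},"hand":{"type":"number"},"grip_force":{"type":"number"}},"required":["targets"]}

```bash
mkdir -p pics; python3 - <<'E'
from rig import ctrl, eyes
import cv2
for n in("scene","top"):
    cv2.imwrite(f"pics/{n}0.png",eyes.camera(n)); i=eyes.camera_info(n); print(n,i)
print(ctrl.read_state()); print(eyes.camera_info("wrist"))
E
```

```text
scene {'fx': 468.47335623176855, 'fy': 468.47335623176855, 'cx': 325.77137942590184, 'cy': 239.83482893669114, 'origin': array([  99.72209519, -576.76817943,  983.12993166]), 'rotation': array([ 40.54385842,  -1.06194736, -36.83708595])}
top {'fx': 462.6828651696977, 'fy': 462.6828651696977, 'cx': 315.25152790180914, 'cy': 240.31289653545028, 'origin': array([ 367.78978101,   49.178376  , 1153.79030794]), 'rotation': array([  9.63584196,  -0.19208159, -91.05329047])}
{'time': 0.1, 'joints': array([ 6.52307268e+01,  1.18788636e+01,  8.83951407e+01,  3.49244932e-04,
        7.98423687e+01, -8.62310730e+00]), 'joint_vel': array([ 0.12928943, -0.10719734, -0.17319865, -0.03159187,  0.08601921,
       -0.08176354]), 'joint_torque': array([ 3.24689991e-04, -3.71860564e+01, -2.82295561e+01,  7.01076142e-02,
        3.09392321e-02, -2.32481580e-05]), 'eef_pos': array([159.60442777, 551.65259482, 204.4241117 ]), 'orientation': array([-1.79884994e+02, -1.77880243e-02,  1.63853754e+02]), 'wrist_force': array([-0.73509249, -0.52100574,  0.27804401]), 'torque': array([ 0.02665176, -0.00210995,  0.00127217]), 'grip_force': 0.0, 'gripper_width': 93.98910379813276}
{'fx': 403.875478995118, 'fy': 403.875478995118, 'cx': 316.84953549354407, 'cy': 239.92155678851637, 'hand_eye': array([[ 8.82566156e-04,  9.60263150e-01,  2.79094795e-01,
         8.11784154e+01],
       [ 9.99999596e-01, -7.99908255e-04, -4.10052001e-04,
         3.06797445e-01],
       [-1.70507596e-04,  2.79095044e-01, -9.60263468e-01,
        -1.79432661e+02],
       [ 0.00000000e+00,  0.00000000e+00,  0.00000000e+00,
         1.00000000e+00]])}
```

View pics/scene0.png

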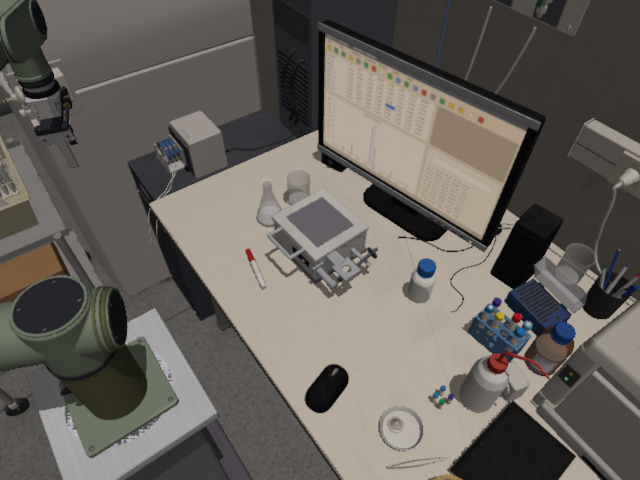

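View pics/top0.png

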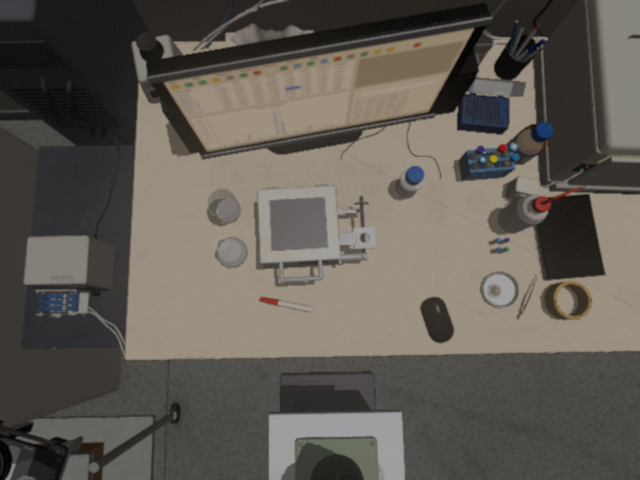

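The scene view shows the chest at about (320,235), with the ear at (345,268). In the top view, the lid spans about (258–341, 187–265), the handle bar runs about (280–322, 279) and the ear's hole is at (365,238).

```bash
cat > h.py <<'E'
import numpy as np, cv2
from scipy.spatial.transform import Rotation as R
from rig import ctrl, eyes
def cam(n):
    i=eyes.camera_info(n); return i,R.from_euler('xyz',i['rotation'],degrees=True).as_matrix(),np.array(i['origin'])
def ray(n,u,v):
    i,M,o=cam(n); return o,M@np.array([(u-i['cx'])/i['fx'],-(v-i['cy'])/i['fy'],-1])
def plane(n,u,v,z):
    o,d=ray(n,u,v); return o+d*(z-o[2])/d[2]
def proj(n,p):
    i,M,o=cam(n); c=M.T@(np.array(p)-o); return np.array([i['cx']+i['fx']*c[0]/-c[2], i['cy']+i['fy']*c[1]/c[2]])
E
python3 - <<'E'
from h import *
t=cv2.imread('pics/top0.png'); s=cv2.imread('pics/scene0.png')
c=cv2.resize(t[170:300,240:395],None,fx=4,fy=4,interpolation=cv2.INTER_CUBIC)
d=cv2.resize(s[180:300,255:390],None,fx=4,fy=4,interpolation=cv2.INTER_CUBIC)
cv2.imwrite('pics/tc.png',c);cv2.imwrite('pics/sc.png',d)
for p in((258,188),(336,186),(341,264),(260,266)): print(plane('top',*p,94))
print(plane('top',365,238,85))
# grey panel on lid as blob
g=cv2.cvtColor(t,cv2.COLOR_BGR2GRAY); print(g[225,300],g[190,300],g[220,370],g[279,300])
m=((g>90)&(g<0)).astype('uint8')
E
```

```text
[675.65873234 175.54726058  94.        ]
[677.34415847  -9.26838427  94.        ]
[491.23015599 -15.97269387  94.        ]
[489.9575676 170.5183584  94.       ]
[552.5780521  -74.52821468  85.        ]
101 155 143 131
```

View pics/tc.png

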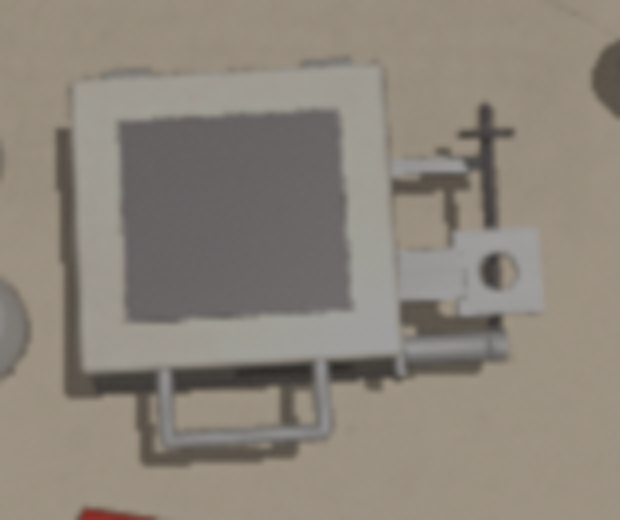

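View pics/sc.png

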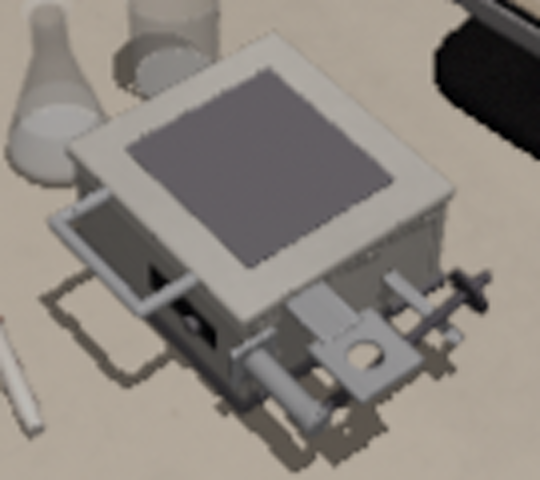

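The top crop shows the lid corners at (73,85), (381,68), (398,355) and (85,372). The bar runs (170,438)–(325,432), the hole is at (500,270) and the rod nose at (485,105). In the scene crop the bar ends are at (57,220) and (138,308), and the hole is at (364,353).

```bash
python3 - <<'E'
from h import *
T=lambda u,v,z: plane('top',240+u/4,170+v/4,z)
S=lambda u,v,z: plane('scene',255+u/4,180+v/4,z)
c=[T(*p,103) for p in((73,85),(381,68),(398,355),(85,372))]
for p in c: print(p.round(1))
print('edges',[np.linalg.norm(c[i]-c[i-1]).round(1) for i in range(4)])
print('bar top',T(165,438,94),T(327,432,94),'scene',S(57,220,94),S(138,308,94))
print('hole',T(500,270,90),S(364,353,90)); print('rodtip',T(485,105,56), S(488,275,56))
a=[np.degrees(np.arctan2(*( (c[1]-c[0])[[0,1]]*[1,-1]))),np.degrees(np.arctan2(*( (c[2]-c[3])[[0,1]]*[1,-1])))]
b=T(327,432,94)-T(165,438,94); a.append(np.degrees(np.arctan2(b[0],-b[1])))
e=T(485,105,56)-T(500,330,56); print(a, 'rod dir',np.degrees(np.arctan2(e[1],e[0])))
lc=np.mean(c,0)
for yaw in (1.5,3,4.5):
  M=R.from_euler('z',yaw,degrees=True).as_matrix()
  for nm,l in dict(barL=(-213+85,45,94),barR=(-128,-45,94),hole=(-40,-152,90),tip=(66,-152,56)).items():
    for o in [lc*[1,1,0]]: p=o+M@np.array(l); print(yaw,nm,p.round(1),'top',((proj('top',p)-[240,170])*4).round(),'sc',((proj('scene',p)-[255,180])*4).round())
E
```

```text
[665.2 173.9 103. ]
[672.3  -6.9 103. ]
[502.3 -12.3 103. ]
[495.8 166.6 103. ]
edges [np.float64(169.6), np.float64(181.0), np.float64(170.1), np.float64(179.1)]
bar top [458.01376544 121.83720333  94.        ] [459.77165879  29.03831884  94.        ] scene [463.52796782 118.32805114  94.        ] [465.21143508  29.93292881  94.        ]
hole [552.89839291 -73.99262136  90.        ] [556.6861739  -74.94979096  90.        ]
rodtip [661.41781469 -72.47999008  56.        ] [677.59505609 -53.63260914  56.        ]
[np.float64(2.2686486057769395), np.float64(2.1014635273483004), np.float64(1.0852266759644273)] rod dir 1.6971590762593138
1.5 barL [454.8 121.9  94. ] top [165. 444.] sc [ 42. 223.]
1.5 barR [457.1  32.   94. ] top [322. 437.] sc [125. 312.]
1.5 hole [547.9 -72.7  90. ] top [498. 279.] sc [350. 357.]
1.5 tip [653.8 -69.9  56. ] top [481. 117.] sc [476. 308.]
3 barL [453.7 118.6  94. ] top [171. 445.] sc [ 43. 227.]
3 barR [458.4  28.7  94. ] top [328. 434.] sc [130. 315.]
3 hole [551.9 -73.6  90. ] top [499. 272.] sc [356. 355.]
3 tip [657.8 -68.   56. ] top [478. 111.] sc [479. 303.]
4.5 barL [452.7 115.1  94. ] top [177. 447.] sc [ 45. 231.]
4.5 barR [459.8  25.4  94. ] top [333. 432.] sc [135. 317.]
4.5 hole [555.9 -74.4  90. ] top [500. 265.] sc [362. 353.]
4.5 tip [661.6 -66.   56. ] top [474. 105.] sc [482. 299.]
```

Two views agree: chest centre about (588, 79), yaw about 2°, bar about (460, 75, 94). I'll write a row planner that tracks the commanded pose.

```bash
cat > plan.py <<'E'
# poses: (grasp point xyz, yaw, tilt forward) ; tool z leans tilt deg from down towards chest +x (yaw CH)
from h import *
import json,os
CH=2.0
def pose(g,yaw,tilt):
    r=R.from_euler('z',CH,degrees=True)*R.from_euler('y',-tilt,degrees=True)*R.from_euler('z',-CH,degrees=True)*R.from_euler('xyz',[180,0,yaw],degrees=True)
    return np.array(g,float)+r.apply([0,0,19]),r      # TCP
def load():
    if os.path.exists('cmd.json'):
        p,q=json.load(open('cmd.json')); return np.array(p),R.from_quat(q)
    return np.array([159.909,552.319,205.447]),R.from_euler('xyz',[180,0,163.854],degrees=True)
def rows(poses):
    p0,r0=load(); out=[]
    for p,r in poses:
        a=np.r_[r0.inv().apply(p-p0)/1000,(r0.inv()*r).as_rotvec()].round(3); out.append(a)
    json.dump([(p0+1000*r0.apply(a[:3])).tolist(),(r0*R.from_rotvec(a[3:])).as_quat().tolist()],open('cmd.json','w'))
    print(len(out),'; '.join(' '.join('%g'%v for v in a) for a in out))
E
python3 - <<'E'
from plan import *
rows([pose([458,75,209],92,0)])
# monitor clearance check: lower/upper screen edges at candidate heights
for u,v,z in((290,143,150),(290,143,200),(290,50,450)): print(plane('top',u,v,z))
E
```

```text
1 -0.419 -0.376 0.015 0 -0 1.254
[764.31998176  96.14640408 150.        ]
[744.56833654  93.80687023 200.        ]
[808.03836472  80.60855468 450.        ]
```

send_rows --targets "-0.419 -0.376 0.015 0 0 1.254; -0.419 -0.376 0.015 0 0 1.254; -0.419 -0.376 0.015 0 0 1.254; -0.419 -0.376 0.015 0 0 1.254; -0.419 -0.376 0.015 0 0 1.254; -0.419 -0.376 0.015 0 0 1.254; -0.419 -0.376 0.015 0 0 1.254; -0.419 -0.376 0.015 0 0 1.254; -0.419 -0.376 0.015 0 0 1.254; -0.419 -0.376 0.015 0 0 1.254; -0.419 -0.376 0.015 0 0 1.254; -0.419 -0.376 0.015 0 0 1.254; -0.419 -0.376 0.015 0 0 1.254; -0.419 -0.376 0.015 0 0 1.254; -0.419 -0.376 0.015 0 0 1.254; -0.419 -0.376 0.015 0 0 1.254; -0.419 -0.376 0.015 0 0 1.254; -0.419 -0.376 0.015 0 0 1.254; -0.419 -0.376 0.015 0 0 1.254; -0.419 -0.376 0.015 0 0 1.254" --hand 0.6 --grip_force 40

```text
time: 1.77
eef_pos: [457.3, 75.7, 190.5]
orientation: [-180.0, -0.0, 92.1]
wrist_force: [-0.6, 0.6, -0.7]
gripper_width: 37.7
grip_force: 0.0
```

```bash
python3 - <<'E'
from h import *
s=ctrl.read_state(); cv2.imwrite('pics/w1.png',eyes.camera('wrist')); print(s['eef_pos'],s['orientation'],s['gripper_width'],s['joints'])
E
```

```text
[457.26278435  75.74136488 190.47818451] [-1.79998760e+02 -6.06838528e-03  9.21273060e+01] 37.7028634159046 [-1.31758223e+00 -1.21972159e+00  1.04368692e+02  6.14393800e-03
  7.68526323e+01 -3.44628581e+00]
```

View pics/w1.png

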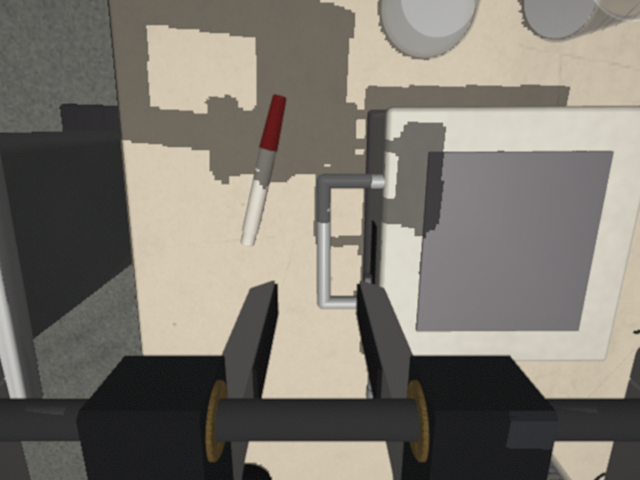

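The wrist view shows the bar vertical at column about 324, from row 180 to row 304. The pen lies well to the left of the fingers.

```bash
cat >> h.py <<'E'
def wplane(u,v,z,pos,ori):
    i=eyes.camera_info('wrist'); H=i['hand_eye']; r=R.from_euler('xyz',ori,degrees=True).as_matrix()
    d=r@H[:3,:3]@np.array([(u-i['cx'])/i['fx'],-(v-i['cy'])/i['fy'],-1]); o=np.array(pos)+r@H[:3,3]
    return o+d*(z-o[2])/d[2]
E
python3 - <<'E'
from plan import *
P=[457.26,75.74,190.48];O=[180,0,92.13]
for u,v,z in((324,180,94),(324,304,94),(323,240,99)): print(wplane(u,v,z,P,O))
for c in((429,152),(611,152),(578,330),(416,330)): print(wplane(*c,103,P,O))
E
```

```text
[460.95447269 120.02357765  94.        ]
[464.92317233  27.78173837  94.        ]
[461.94155394  78.8690118   99.        ]
[527.8836134  141.90714709 103.        ]
[645.5850718  146.38987715 103.        ]
[652.25576972  18.26717598 103.        ]
[533.13989814  13.72256635 103.        ]
```

```bash
python3 - <<'E'
from plan import *
rows([pose([462,74.5,209-115*k/5],92,0) for k in(1,2,3,4,5)])
E
```

```text
5 -0 0.004 0.023 -0 -0 0; -0 0.004 0.046 -0 -0 0; -0 0.004 0.069 -0 -0 0; -0 0.004 0.092 -0 -0 0; -0 0.004 0.115 -0 -0 0
```

send_rows --targets "0 0.004 0.023 0 0 0; 0 0.004 0.046 0 0 0; 0 0.004 0.069 0 0 0; 0 0.004 0.092 0 0 0; 0 0.004 0.115 0 0 0; 0 0.004 0.115 0 0 0; 0 0.004 0.115 0 0 0"

```text
time: 2.4
eef_pos: [460.5, 75.2, 74.6]
orientation: [-179.8, -0.0, 92.1]
wrist_force: [0.8, -0.5, 0.5]
gripper_width: 37.5
grip_force: 0.0
```

send_rows --targets "0 0 0 0 0 0; 0 0 0 0 0 0; 0 0 0 0 0 0; 0 0 0 0 0 0; 0 0 0 0 0 0; 0 0 0 0 0 0; 0 0 0 0 0 0; 0 0 0 0 0 0" --hand 1 --grip_force 40

```text
time: 3.07
eef_pos: [462.0, 74.7, 76.4]
orientation: [180.0, 0.0, 92.0]
wrist_force: [-3.0, -1.3, 6.6]
gripper_width: 8.8
grip_force: 40.0
```

```bash
cat >> plan.py <<'E'
def lift(th,b=(462,74.5,94)):
    c,s=np.cos(th),np.sin(th); dx=213-213*c+9*s; z=b[2]-9+213*s+9*c
    u=np.array([np.cos(np.radians(CH)),np.sin(np.radians(CH))])
    return pose([*(np.array(b[:2])+dx*u),z],92,20*th/1.25)
E
python3 - <<'E'
from plan import *
for a in range(3): rows([lift(1.24*k/45) for k in range(15*a+1,15*a+16)])
E
```

```text
15 -0 0.001 -0.005 -0.008 -0 0; -0 0.001 -0.011 -0.015 -0 0; -0 0.002 -0.017 -0.023 -0 0; -0 0.003 -0.023 -0.031 -0 0; -0 0.004 -0.029 -0.038 -0 0; -0 0.005 -0.035 -0.046 -0 0; -0 0.007 -0.04 -0.054 -0 0; -0 0.008 -0.046 -0.062 -0 0; -0 0.01 -0.052 -0.069 -0 0; -0 0.012 -0.057 -0.077 -0 0; -0 0.014 -0.063 -0.085 -0 0; -0 0.016 -0.068 -0.092 -0 0; -0 0.019 -0.074 -0.1 -0 0; -0 0.021 -0.079 -0.108 -0 0; -0 0.024 -0.084 -0.115 -0 0
15 -0 0.003 -0.005 -0.008 -0 0; -0 0.007 -0.01 -0.016 -0 0; -0 0.011 -0.015 -0.024 -0 0; -0 0.014 -0.02 -0.031 -0 0; -0 0.018 -0.024 -0.039 -0 0; -0 0.022 -0.028 -0.047 -0 0; -0 0.026 -0.033 -0.054 -0 0; -0 0.031 -0.037 -0.062 -0 0; -0 0.035 -0.041 -0.07 -0 0; -0 0.04 -0.045 -0.077 -0 0; -0 0.044 -0.049 -0.085 -0 0; -0 0.049 -0.053 -0.093 -0 0; -0 0.054 -0.056 -0.1 -0 0; -0 0.059 -0.06 -0.108 -0 0; -0 0.064 -0.063 -0.116 -0 0
15 -0 0.005 -0.003 -0.008 -0 0; -0 0.01 -0.005 -0.015 -0 0; -0 0.016 -0.007 -0.023 -0 0; -0 0.022 -0.01 -0.031 -0 0; -0 0.027 -0.012 -0.038 -0 0; -0 0.033 -0.013 -0.046 -0 0; -0 0.039 -0.015 -0.054 -0 0; -0 0.045 -0.017 -0.061 -0 0; -0 0.05 -0.018 -0.069 -0 0; -0 0.056 -0.019 -0.077 -0 0; -0 0.062 -0.02 -0.084 -0 0; -0 0.068 -0.021 -0.092 -0 0; -0 0.074 -0.022 -0.1 -0 0; -0 0.08 -0.023 -0.108 -0 0; -0 0.086 -0.023 -0.115 -0 0
```

send_rows --targets "0 0.001 -0.005 -0.008 0 0; 0 0.001 -0.011 -0.015 0 0; 0 0.002 -0.017 -0.023 0 0; 0 0.003 -0.023 -0.031 0 0; 0 0.004 -0.029 -0.038 0 0; 0 0.005 -0.035 -0.046 0 0; 0 0.007 -0.04 -0.054 0 0; 0 0.008 -0.046 -0.062 0 0; 0 0.01 -0.052 -0.069 0 0; 0 0.012 -0.057 -0.077 0 0; 0 0.014 -0.063 -0.085 0 0; 0 0.016 -0.068 -0.092 0 0; 0 0.019 -0.074 -0.1 0 0; 0 0.021 -0.079 -0.108 0 0; 0 0.024 -0.084 -0.115 0 0"

```text
time: 4.32
eef_pos: [483.0, 75.6, 158.9]
orientation: [173.8, 0.0, 92.0]
wrist_force: [-7.8, -1.6, -1.8]
gripper_width: 9.1
grip_force: 40.0
```

send_rows --targets "0 0.003 -0.005 -0.008 0 0; 0 0.007 -0.01 -0.016 0 0; 0 0.011 -0.015 -0.024 0 0; 0 0.014 -0.02 -0.031 0 0; 0 0.018 -0.024 -0.039 0 0; 0 0.022 -0.028 -0.047 0 0; 0 0.026 -0.033 -0.054 0 0; 0 0.031 -0.037 -0.062 0 0; 0 0.035 -0.041 -0.07 0 0; 0 0.04 -0.045 -0.077 0 0; 0 0.044 -0.049 -0.085 0 0; 0 0.049 -0.053 -0.093 0 0; 0 0.054 -0.056 -0.1 0 0; 0 0.059 -0.06 -0.108 0 0; 0 0.064 -0.063 -0.116 0 0"

```text
time: 5.57
eef_pos: [536.8, 77.8, 230.9]
orientation: [167.4, 0.0, 92.1]
wrist_force: [-25.4, -2.2, 16.7]
gripper_width: 8.8
grip_force: 40.0
```

send_rows --targets "0 0.005 -0.003 -0.008 0 0; 0 0.01 -0.005 -0.015 0 0; 0 0.016 -0.007 -0.023 0 0; 0 0.022 -0.01 -0.031 0 0; 0 0.027 -0.012 -0.038 0 0; 0 0.033 -0.013 -0.046 0 0; 0 0.039 -0.015 -0.054 0 0; 0 0.045 -0.017 -0.061 0 0; 0 0.05 -0.018 -0.069 0 0; 0 0.056 -0.019 -0.077 0 0; 0 0.062 -0.02 -0.084 0 0; 0 0.068 -0.021 -0.092 0 0; 0 0.074 -0.022 -0.1 0 0; 0 0.08 -0.023 -0.108 0 0; 0 0.086 -0.023 -0.115 0 0; 0 0.086 -0.023 -0.115 0 0; 0 0.086 -0.023 -0.115 0 0; 0 0.086 -0.023 -0.115 0 0"

```text
time: 7.07
eef_pos: [622.3, 81.0, 275.0]
orientation: [159.8, -0.1, 92.0]
wrist_force: [-3.1, 1.1, 6.3]
gripper_width: 8.8
grip_force: 40.0
```

```bash
python3 - <<'E'
from plan import *
s=ctrl.read_state(); T=s['eef_pos']; z=R.from_euler('xyz',s['orientation'],degrees=True).apply([0,0,1]); g=T-19*z
print(s['time'],g,s['wrist_force'],load()[0]-T,s['joints'])
for d in range(0,10,9): print(np.arcsin((g[2]-85)/213.2)-9/213)
im=eyes.camera('scene'); cv2.imwrite('pics/s2.png',cv2.resize(im[100:340,200:460],None,fx=2.3,fy=2.3))
E
```

```text
7.0667 [615.70561846  80.79336576 292.86202165] [-3.11176515  1.13273106  6.27993838] [-1.73488594 -0.71442526 -3.57470514] [-1.09625705  1.83821552 93.66564693  1.25188746 64.35292911 -3.46017983]
1.3042991708120137
1.3042991708120137
```

View pics/s2.png

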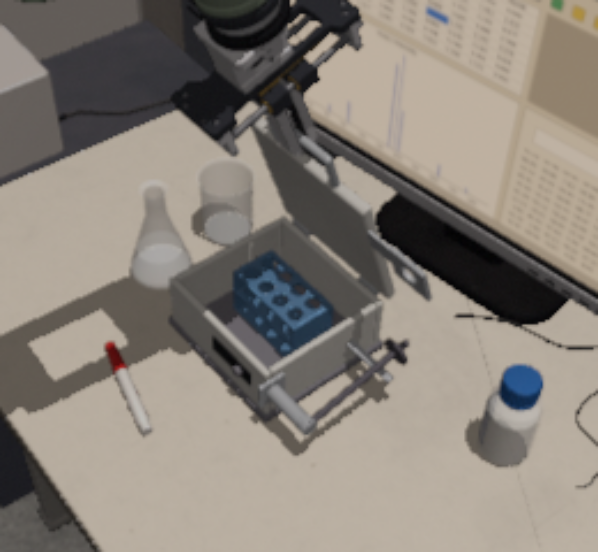

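The lid is fully up at about 1.25 rad. The rod is clear to the right, running from its pivot at (308,422) to its nose at (400,347) in the crop. I'll plan the whole release-and-swing sequence before letting go.

```bash
python3 - <<'E'
from plan import *
k=2.3
for u,v in((315,415),(355,383),(400,347)): print(plane('scene',200+u/k,100+v/k,56))
u=np.array([np.cos(np.radians(CH)),np.sin(np.radians(CH)),0])
piv=np.array([516.4,-75.7,56]); 
p0,r0=load(); zt=r0.apply([0,0,1]); g0=p0-19*zt
L=lambda a,b,n:[pose(np.array(a[0])+(np.array(b[0])-a[0])*i/n,a[1]+(b[1]-a[1])*i/n,a[2]+(b[2]-a[2])*i/n) for i in range(1,n+1)]
a=(g0,92,20); b=(g0-80*zt,92,20); c=(np.array([530,10,330.]),137,22)
G=piv+65*u; d=25; ax=u*np.sin(np.radians(d))-np.array([0,0,np.cos(np.radians(d))])
h=(G-130*ax,182,d); e=(G,182,d)
print('A');rows(L(a,b,3)); print('B');rows(L(b,c,6)+L(c,h,7)+L(h,e,5))
print('D');rows([pose(piv+65*(u*np.cos(t)+np.array([0,0,np.sin(t)])),182,d+25*t/1.05) for t in np.arange(1,18)*1.05/17])
p1,r1=load(); print('E 90mm back'); rows([(p1-r1.apply([0,0,120*i/4]),r1) for i in range(1,5)])
E
```

```text
[533.30056044 -71.91165996  56.        ]
[594.24024949 -63.86132626  56.        ]
[666.56389179 -54.30713483  56.        ]
A
3 -0 0 -0.027 -0.003 -0 0; -0 0 -0.053 -0.003 -0 0; -0 0 -0.08 -0.003 -0 0
B
18 -0.011 -0.011 0.002 -0.006 -0 -0.131; -0.022 -0.022 0.004 -0.012 -0.002 -0.262; -0.034 -0.033 0.006 -0.017 -0.003 -0.393; -0.045 -0.045 0.008 -0.023 -0.006 -0.523; -0.056 -0.056 0.01 -0.028 -0.01 -0.654; -0.067 -0.067 0.012 -0.033 -0.014 -0.785; -0.079 -0.075 0.033 -0.04 -0.019 -0.897; -0.091 -0.084 0.053 -0.046 -0.025 -1.009; -0.104 -0.092 0.074 -0.051 -0.032 -1.122; -0.116 -0.1 0.095 -0.056 -0.04 -1.234; -0.128 -0.109 0.115 -0.061 -0.049 -1.346; -0.14 -0.117 0.136 -0.065 -0.058 -1.458; -0.152 -0.125 0.157 -0.069 -0.069 -1.57; -0.152 -0.123 0.183 -0.069 -0.069 -1.57; -0.152 -0.121 0.208 -0.069 -0.069 -1.57; -0.152 -0.119 0.234 -0.069 -0.069 -1.57; -0.152 -0.116 0.26 -0.069 -0.069 -1.57; -0.152 -0.114 0.286 -0.069 -0.069 -1.57
D
17 -0.002 -0 -0.004 0 -0.025 0; -0.004 -0 -0.007 0 -0.051 0; -0.005 -0 -0.011 0 -0.076 0; -0.007 -0 -0.015 0 -0.102 0; -0.008 -0 -0.019 0 -0.128 0; -0.009 -0 -0.023 0 -0.153 0; -0.009 -0 -0.027 0 -0.179 0; -0.01 -0 -0.031 0 -0.205 0; -0.01 -0 -0.036 0 -0.23 0; -0.01 -0 -0.04 0 -0.256 0; -0.009 -0 -0.044 0 -0.282 0; -0.009 -0 -0.048 0 -0.307 0; -0.008 -0 -0.052 0 -0.333 0; -0.007 -0 -0.056 0 -0.359 0; -0.005 -0 -0.059 0 -0.384 0; -0.004 -0 -0.063 0 -0.41 0; -0.002 -0 -0.067 0 -0.436 0
E 90mm back
4 -0 -0 -0.03 0 0 0; -0 -0 -0.06 0 0 0; 0 0 -0.09 0 0 0; -0 0 -0.12 0 0 0
```

send_rows --targets "0 0 0 0 0 0; 0 0 0 0 0 0; 0 0 0 0 0 0; 0 0 -0.027 -0.003 0 0; 0 0 -0.053 -0.003 0 0; 0 0 -0.08 -0.003 0 0" --hand 0.45

```text
time: 7.62
eef_pos: [592.8, 79.0, 346.2]
orientation: [160.1, 0.0, 92.0]
wrist_force: [0.8, -0.1, 0.3]
gripper_width: 45.5
grip_force: 0.0
```

send_rows --targets "-0.011 -0.011 0.002 -0.006 0 -0.131; -0.022 -0.022 0.004 -0.012 -0.002 -0.262; -0.034 -0.033 0.006 -0.017 -0.003 -0.393; -0.045 -0.045 0.008 -0.023 -0.006 -0.523; -0.056 -0.056 0.01 -0.028 -0.01 -0.654; -0.067 -0.067 0.012 -0.033 -0.014 -0.785; -0.079 -0.075 0.033 -0.04 -0.019 -0.897; -0.091 -0.084 0.053 -0.046 -0.025 -1.009; -0.104 -0.092 0.074 -0.051 -0.032 -1.122; -0.116 -0.1 0.095 -0.056 -0.04 -1.234; -0.128 -0.109 0.115 -0.061 -0.049 -1.346; -0.14 -0.117 0.136 -0.065 -0.058 -1.458; -0.152 -0.125 0.157 -0.069 -0.069 -1.57; -0.152 -0.125 0.157 -0.069 -0.069 -1.57; -0.152 -0.125 0.157 -0.069 -0.069 -1.57"

```text
time: 8.87
eef_pos: [533.8, -75.0, 154.8]
orientation: [179.8, 24.8, -178.3]
wrist_force: [0.1, 0.0, 0.1]
gripper_width: 51.5
grip_force: 0.0
```

```bash
python3 - <<'E'
from h import *
s=ctrl.read_state(); cv2.imwrite('pics/w3.png',eyes.camera('wrist')); print(s['time'],s['eef_pos'],s['orientation'],s['gripper_width'],s['joints'])
E
```

```text
8.8667 [533.8220553  -74.9547026  154.84510938] [ 179.82431104   24.84466449 -178.31314823] 51.505365566578014 [ -24.1102248    -5.2018887   116.71891039   14.7307648    46.88135306
 -123.88429566]
```

View pics/w3.png

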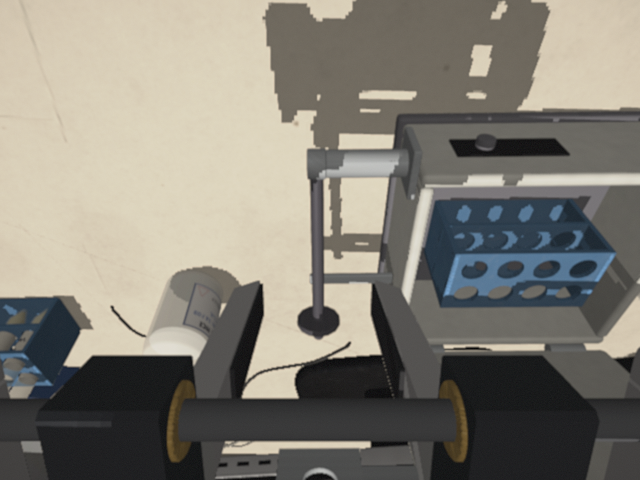

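The wrist view shows the rod at column about 318, centred between the fingers. Its pivot is at row 163 and its collar at row 320, and the bottle is well clear.

```bash
python3 - <<'E'
from h import *
P=[533.82,-74.95,154.85];O=[179.82,24.84,-178.31]
for u,v in((318,165),(318,276),(319,320)): print(wplane(u,v,56,P,O))
E
```

```text
[519.12064601 -74.03872044  56.        ]
[621.6683929  -70.59513433  56.        ]
[678.7135439  -67.77644684  56.        ]
```

send_rows --targets "0 0 0.026 0 0 0; 0 0 0.052 0 0 0; 0 0 0.078 0 0 0; 0 0 0.104 0 0 0; 0 0 0.13 0 0 0; 0 0 0.13 0 0 0"

```text
time: 9.42
eef_pos: [589.8, -71.4, 35.7]
orientation: [179.8, 24.8, -178.1]
wrist_force: [-0.4, 0.1, -1.2]
gripper_width: 51.5
grip_force: 0.0
```

send_rows --targets "0 0 0 0 0 0; 0 0 0 0 0 0; 0 0 0 0 0 0; 0 0 0 0 0 0; 0 0 0 0 0 0; 0 0 0 0 0 0; 0 0 0 0 0 0" --hand 1 --grip_force 20

```text
time: 10.0
eef_pos: [590.2, -72.9, 39.4]
orientation: [-180.0, 25.1, -178.0]
wrist_force: [1.8, 7.6, 1.5]
gripper_width: 8.5
grip_force: 14.1
```

send_rows --targets "-0.002 0 -0.004 0 -0.025 0; -0.004 0 -0.007 0 -0.051 0; -0.005 0 -0.011 0 -0.076 0; -0.007 0 -0.015 0 -0.102 0; -0.008 0 -0.019 0 -0.128 0; -0.009 0 -0.023 0 -0.153 0; -0.009 0 -0.027 0 -0.179 0; -0.01 0 -0.031 0 -0.205 0; -0.01 0 -0.036 0 -0.23 0; -0.01 0 -0.04 0 -0.256 0; -0.009 0 -0.044 0 -0.282 0; -0.009 0 -0.048 0 -0.307 0; -0.008 0 -0.052 0 -0.333 0; -0.007 0 -0.056 0 -0.359 0; -0.005 0 -0.059 0 -0.384 0; -0.004 0 -0.063 0 -0.41 0; -0.002 0 -0.067 0 -0.436 0; -0.002 0 -0.067 0 -0.436 0; -0.002 0 -0.067 0 -0.436 0; -0.002 0 -0.067 0 -0.436 0"

```text
time: 11.67
eef_pos: [567.9, -51.9, 141.3]
orientation: [-179.2, 46.4, -179.3]
wrist_force: [0.1, -0.9, -0.1]
gripper_width: 0.6
grip_force: 0.0
```

```bash
python3 - <<'E'
from h import *
s=ctrl.read_state(); z=R.from_euler('xyz',s['orientation'],degrees=True).apply([0,0,1]); g=s['eef_pos']-19*z
print(s['time'],g,s['wrist_force'],s['orientation'],np.arctan2(g[2]-56,g[0]-516.4),np.arctan2(g[2]-56,g[0]-518.4))
im=eyes.camera('scene'); cv2.imwrite('pics/s4.png',cv2.resize(im[130:310,250:420],None,fx=3.3,fy=3.3))
E
```

```text
11.6667 [554.11346679 -51.80094586 154.4384698 ] [ 0.0917901  -0.85380147 -0.11427377] [-179.24592618   46.36250198 -179.33575913] 1.2049283039123422 1.2227642979610311
```

View pics/s4.png

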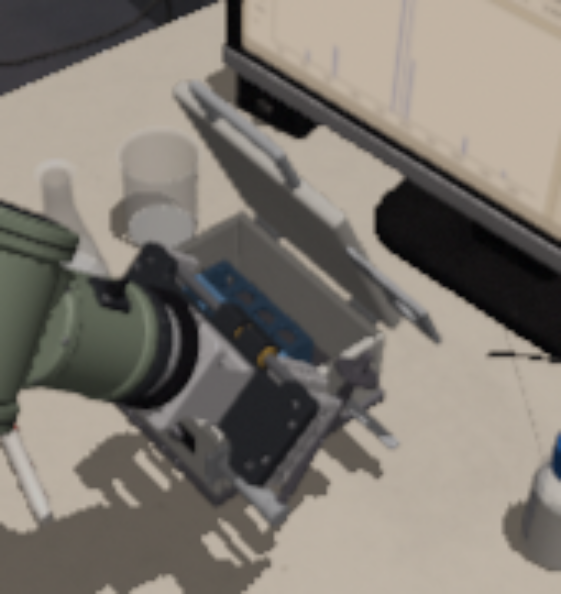

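```bash
python3 - <<'E'
from h import *
s=ctrl.read_state(); print(s)
im=eyes.camera('top'); cv2.imwrite('pics/t5.png',cv2.resize(im[150:310,240:440],None,fx=4,fy=3.75*1.0))
E
```

```text
{'time': 11.7167, 'joints': array([ -24.26183068,   -6.0898013 ,  130.19643408,   55.65191819,
         20.84833975, -161.5790247 ]), 'joint_vel': array([ 0.91750527,  0.28197752,  0.09023382, -0.01870145, -0.07028097,
        0.0030171 ]), 'joint_torque': array([-4.23962530e-01, -1.93328458e+01, -2.41581398e+01,  9.01063420e-01,
       -9.56926458e-01, -1.20901296e-02]), 'eef_pos': array([567.76642943, -51.17571573, 141.11123233]), 'orientation': array([-179.26497946,   46.34281491, -179.2851861 ]), 'wrist_force': array([-0.77266889,  0.01873081, -0.59005886]), 'torque': array([0.01332638, 0.31937193, 0.01157843]), 'grip_force': 0.0, 'gripper_width': 0.33082952927590425}
```

View pics/t5.png

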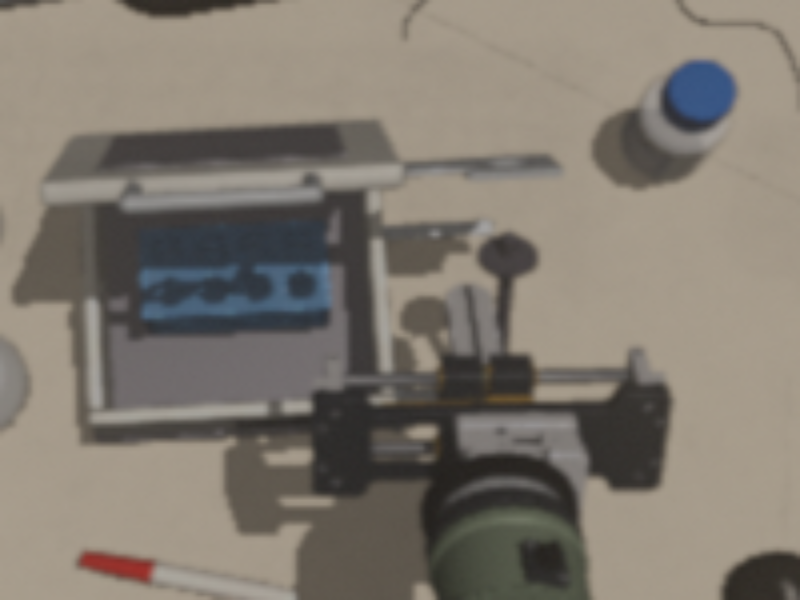

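J6 ran to its limit at the steep tilt, so the grip slipped. The rod is partly up, with its collar at (507,250) in the crop, and the lid is still high. I'll back off, then re-pinch at a tilt of about 25° and finish the swing.

```bash
cat > arc.py <<'E'
from plan import *
u=np.array([np.cos(np.radians(CH)),np.sin(np.radians(CH)),0]); zz=np.array([0,0,1.]); piv=np.array([517.,-75.,56])
rod=lambda a,l=65: piv+l*(u*np.cos(a)+zz*np.sin(a))
d=25; ax=u*np.sin(np.radians(d))-zz*np.cos(np.radians(d))
def sync():
    s=ctrl.read_state(); json.dump([s['eef_pos'].tolist(),R.from_euler('xyz',s['orientation'],degrees=True).as_quat().tolist()],open('cmd.json','w'))
def pixang(v,l=129):
    a=np.arange(0,1.05,.01); return a[np.argmin([abs(proj('top',rod(t,l))[1]-v) for t in a])]
E
python3 - <<'E'
from arc import *
print([proj('top',rod(a,129)).round(1).tolist()+[a] for a in np.arange(0,1.1,.1)])
al=pixang(216.7); print('rod angle',al)
sync(); p,r=load(); up=[(p-r.apply([0,0,25*i]),r) for i in(1,2,3)]
h=pose(rod(al)-80*ax,182,d); rows(up+[h])
E
```

```text
[[360.7, 202.4, np.float64(0.0)], [361.2, 201.4, np.float64(0.1)], [361.8, 200.8, np.float64(0.2)], [362.4, 200.8, np.float64(0.30000000000000004)], [363.1, 201.3, np.float64(0.4)], [363.8, 202.4, np.float64(0.5)], [364.6, 204.1, np.float64(0.6000000000000001)], [365.3, 206.3, np.float64(0.7000000000000001)], [366.0, 209.2, np.float64(0.8)], [366.8, 212.5, np.float64(0.9)], [367.5, 216.4, np.float64(1.0)]]
rod angle 1.01
4 -0 -0 -0.025 0 0 0; -0 0 -0.05 0 0 0; -0 -0 -0.075 0 0 0; 0.011 -0.024 -0.048 -0.025 0.372 -0.02
```

The rod angle from the top view is already about 1.0 rad, so it looks to be at its stop. I'll retract and check with a clear view.

send_rows --targets "0 0 -0.025 0 0 0; 0 0 -0.05 0 0 0; 0 0 -0.08 0 0 0; 0 0 -0.11 0 0 0; 0 0 -0.13 0 0 0; 0 0 -0.13 0 0 0"

```text
time: 12.27
eef_pos: [474.1, -51.0, 234.9]
orientation: [-178.8, 46.7, -178.9]
wrist_force: [1.0, -1.1, -0.5]
gripper_width: 0.8
grip_force: 0.0
```

```bash
python3 - <<'E'
from arc import *
s=ctrl.read_state(); print(s['time'],s['eef_pos'],s['orientation'],s['joints'])
t=eyes.camera('top'); w=eyes.camera('scene')
a=cv2.resize(t[160:280,320:440],(400,400),interpolation=cv2.INTER_CUBIC); b=cv2.resize(w[200:300,300:400],(400,400),interpolation=cv2.INTER_CUBIC)
cv2.imwrite('pics/c6.png',np.hstack([a,b]))
for an in(.8,.9,.95,1.01): print(an,[((proj('top',rod(an,l))-[320,160])*3.333).round() for l in(127,145)],[((proj('scene',rod(an,l))-[300,200])*4).round() for l in(127,145)])
E
```

```text
12.2667 [474.14653855 -50.97822228 234.88929855] [-178.82210522   46.73532805 -178.94638638] [ -34.13613257  -34.66603271  135.67896915   35.88584075   43.40117747
 -143.29329518]
0.8 [array([153., 166.]), array([154., 143.])] [array([251., 172.]), array([269., 147.])]
0.9 [array([156., 177.]), array([157., 156.])] [array([240., 170.]), array([256., 145.])]
0.95 [array([157., 184.]), array([158., 163.])] [array([234., 170.]), array([249., 145.])]
1.01 [array([158., 192.]), array([160., 172.])] [array([226., 170.]), array([240., 145.])]
```

View pics/c6.png

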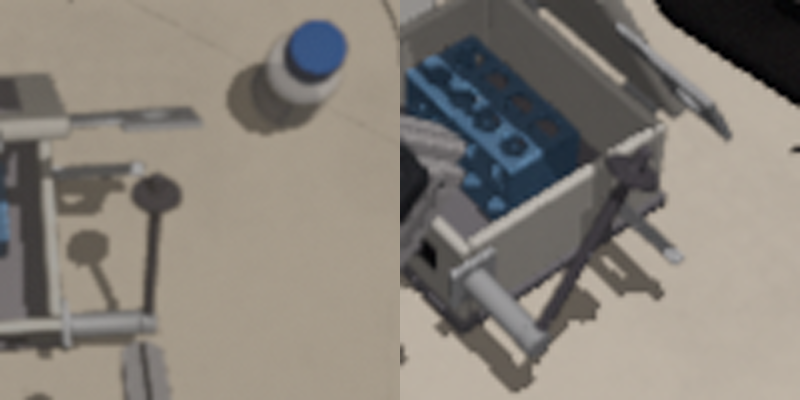

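Top half: collar at (157,193) and nose at (155,174), which matches 1.01 rad. Scene half: collar at (235,168). I'll check for camera bias using the pivot end of the tube.

```bash
python3 - <<'E'
from arc import *
print('pivot end pred top',(proj('top',piv+[0,-5,0])-[320,160])*3.333,'scene',(proj('scene',piv+[0,-5,0])-[300,200])*4)
# triangulate collar and tube end
def tri(a,b):
    o1,d1=ray('top',320+a[0]/3.333,160+a[1]/3.333); o2,d2=ray('scene',300+b[0]/4,200+b[1]/4)
    d1/=np.linalg.norm(d1);d2/=np.linalg.norm(d2); t=np.linalg.lstsq(np.c_[d1,-d2],o2-o1,rcond=None)[0]; p,q=o1+t[0]*d1,o2+t[1]*d2; print(((p+q)/2).round(1),np.linalg.norm(p-q).round(1)); return (p+q)/2
c=tri((157,193),(235,168)); e=tri((151,322),(138,341)); print(np.arctan2(c[2]-e[2],c[0]-e[0]),np.linalg.norm((c-e)[[0,2]]))
E
```

```text
pivot end pred top [154.98081807 315.56131271] scene [134.61140345 343.66063191]
[586.6 -73.3 163.3] 6.5
[515.8 -78.7  56.6] 7.8
0.9847280344073748 127.98517838621876
```

The triangulated rod angle is 0.985 ± 0.03 rad, with length 128 mm as expected, so the rod is at its stop. I'll back away further and wait for the lid.

send_rows --targets "0 0 -0.03 0 0 0; 0 0 -0.06 0 0 0; 0 0 -0.08 0 0 0; 0 0 -0.08 0 0 0; 0 0 -0.08 0 0 0; 0 0 -0.08 0 0 0; 0 0 -0.08 0 0 0; 0 0 -0.08 0 0 0; 0 0 -0.08 0 0 0; 0 0 -0.08 0 0 0; 0 0 -0.08 0 0 0; 0 0 -0.08 0 0 0; 0 0 -0.08 0 0 0; 0 0 -0.08 0 0 0; 0 0 -0.08 0 0 0; 0 0 -0.08 0 0 0; 0 0 -0.08 0 0 0; 0 0 -0.08 0 0 0; 0 0 -0.08 0 0 0; 0 0 -0.08 0 0 0"

```text
time: 14.03
eef_pos: [421.7, -52.1, 285.5]
orientation: [-179.3, 46.2, -179.3]
wrist_force: [-0.4, 0.2, 0.2]
gripper_width: 0.7
grip_force: 0.0
```

send_rows --targets "0 0 0 0 0 0; 0 0 0 0 0 0; 0 0 0 0 0 0; 0 0 0 0 0 0; 0 0 0 0 0 0; 0 0 0 0 0 0; 0 0 0 0 0 0; 0 0 0 0 0 0; 0 0 0 0 0 0; 0 0 0 0 0 0; 0 0 0 0 0 0; 0 0 0 0 0 0; 0 0 0 0 0 0; 0 0 0 0 0 0; 0 0 0 0 0 0; 0 0 0 0 0 0; 0 0 0 0 0 0; 0 0 0 0 0 0; 0 0 0 0 0 0; 0 0 0 0 0 0"

```text
time: 15.7
eef_pos: [421.7, -52.0, 285.5]
orientation: [-179.3, 46.2, -179.3]
wrist_force: [-0.2, -0.3, -0.1]
gripper_width: 0.1
grip_force: 0.0
```

```bash
python3 - <<'E'
from rig import eyes,ctrl
import cv2
print(ctrl.read_state()['time'],ctrl.read_state()['eef_pos']); cv2.imwrite('pics/a1.png',eyes.camera('scene'))
# let most of the sinking pass on the camera clock, measuring image change
p=None
for k in range(100):
    g=cv2.GaussianBlur(cv2.cvtColor(eyes.camera('scene'),cv2.COLOR_BGR2GRAY),(3,3),0)[130:310,270:420]
    if k%10==0:
        if p is not None: print(round(ctrl.read_state()['time'],2),float(cv2.absdiff(g,p).mean()))
        p=g
E
```

```text
15.7 [421.65757185 -52.0453765  285.46968589]
16.3 1.3122592592592592
16.8 1.3963333333333334
17.3 1.469111111111111
17.8 1.5257407407407408
18.3 1.587074074074074
18.8 1.6305925925925926
19.3 1.7013333333333334
19.8 1.7574444444444444
20.3 0.9631111111111111
```

send_rows --targets "0 0 0 0 0 0; 0 0 0 0 0 0; 0 0 0 0 0 0; 0 0 0 0 0 0; 0 0 0 0 0 0; 0 0 0 0 0 0; 0 0 0 0 0 0; 0 0 0 0 0 0; 0 0 0 0 0 0; 0 0 0 0 0 0; 0 0 0 0 0 0; 0 0 0 0 0 0; 0 0 0 0 0 0; 0 0 0 0 0 0; 0 0 0 0 0 0; 0 0 0 0 0 0; 0 0 0 0 0 0; 0 0 0 0 0 0; 0 0 0 0 0 0; 0 0 0 0 0 0"

```text
time: 22.42
eef_pos: [421.7, -52.1, 285.5]
orientation: [-179.3, 46.2, -179.3]
wrist_force: [-0.1, -0.8, 0.4]
gripper_width: 0.4
grip_force: 0.0
```

```bash
python3 - <<'E'
from arc import *
a=eyes.camera('scene'); 
for _ in range(10): b=eyes.camera('scene')
print(ctrl.read_state()['time'],cv2.absdiff(a,b).mean())
t=eyes.camera('top')
c=cv2.resize(t[160:280,320:440],(400,400),interpolation=cv2.INTER_CUBIC); d=cv2.resize(b[180:280,300:400],(400,400),interpolation=cv2.INTER_CUBIC)
cv2.imwrite('pics/c7.png',np.hstack([c,d]))
E
```

```text
22.9667 0.44901801215277776
```

View pics/c7.png

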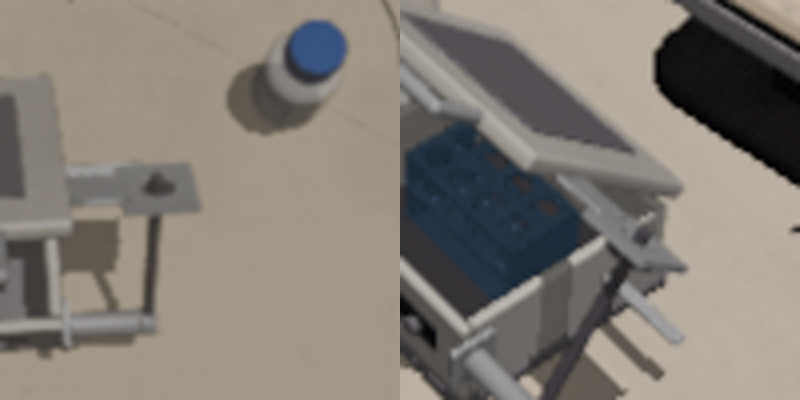

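Both crops show the nose through the ear's hole, at (157,183) in the top half and (643,228) in the scene half. The ear rests on the collar and the picture is static, so I'll hand in.

```bash
python3 -c "
from rig import ticket
print(ticket.job_done())"
```

```text
the job is handed in; nothing more can be done
None
```

The lid is propped open with the rod's nose through the hole in its ear, the arm is clear, and I handed the job in at about 23 s; the hand-in gave no verdict. The pinch slipped near the end of the rod swing, when the last joint hit its limit, but a two-camera check put the rod at about 0.98 rad, which passes the 0.95 needed.

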